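# Check the spring balance, then weigh the pump's bayonet filter

### The arm

A 6-joint arm with a two-finger parallel gripper is mounted at the origin on the work surface. World frame = base frame: x ahead of the robot, y to its left, z up, the work surface at z = 0. Lengths are in mm, angles in rad, forces in N, time in s.
With the tool pointing down it reaches from about 350 to 775 mm from the base axis. Payload 7.3 kg.
Tool frame: the origin (TCP) lies midway between the tips of the shut fingers; the grasp point (between the pads) lies 19 mm behind it (grip_depth is the distance from the TCP to the grasp point, in mm); z points along the fingers, y is the direction in which the jaws open and shut (so a half turn about z gives the same grasp; the last joint's range is limited). The gripper opens to 92 mm and grips with 3 to 60 N. Pads are 19 mm wide; open, the fingers measure 130 mm over their backs; the gripper's body (75 mm by 190 mm) begins 47 mm behind the grasp point.
Start: joints at [0.974, 0.342, 1.524, -0, 1.275, -0.146], TCP at [228.724, 472.578, 226.741] pointing down, gripper open.
Joint ranges: [-2.53, 2.53], [-0.77, 2.02], [0.04, 2.7], [-1, 4.14], [0.28, 2.66], [-3.11, 3.11]. Speed limits (rad/s): [2.57, 2.57, 3.14, 3.14, 3.14, 3.14].

### API

Orientations are given as [roll, pitch, yaw] about the fixed x, y, z axes, in that order (R = Rz(yaw) Ry(pitch) Rx(roll)).
In Python, from plant import get_obs, capture, close_job, spot_in, silhouettes, mark_of, grip_depth gives the robot as it stands.
- The arm moves only by the tool servo_tool, never from a script. Its arguments are lists of equal length, an entry for each row: "slide": the shift along the tool's x, y, z normalised to -1 to 1, where 1 is 20 cm, a list of three; "rot": the turn, a rotation vector about the tool's x, y, z normalised to -1 to 1, where 1 is pi rad, a list of three; "claw": the finger opening in mm, from 0 to 91.8. A call has 1 to 5 rows; each row is the pose to reach, as a shift and turn from the pose commanded when the call began, along the tool's axes at that moment, turning the shorter way round; what a row does not reach only later rows make up. A row lasts 1/8 s, in which the tool goes at most 62.5 mm and 10.7 degrees, less where a joint would pass 70% of its speed; a pose out of reach is approached as far as the arm can. A call with a number of a shift or a turn outside -1 to 1 is refused whole. A call with a gripper value outside its range is refused whole. The fingers move at their own pace and stop on an object; the grip force is fixed at half the most. Time passes only in rows, so rows that repeat a pose let the fingers close. It gives the time, the measured TCP pose, the force and the opening at its end, in the units of the state.
- get_obs(): the state, without advancing time (a new reading comes with each control period).
- capture(name): name is "scene" or "top" or "wrist"; returns a dict with "frame" (400x640x3 uint8, red, green, blue), "depth" (400x640 float32, mm along the optical axis (not along the pixel's ray), 0 where there is no reading), "vertical_fov" (degrees; the focal length in pixels is half the picture's height over the tangent of half this angle, whatever the lens; pixels are square), "cx", "cy" (the principal point, pixels), "D" ([k1, k2, p1, p2, k3] as OpenCV has them; the pictures are not rectified), "position" and "rotation" of the camera in the world. Camera axes: x right, y down, z forward; pixel columns grow to the right and rows downward; lengths in mm; the calibration is good to about 2 mm. A picture is of the moment at which its call begins.
- close_job(): hands the job in, once; it reports no verdict.
Trained networks look in the newest picture that a camera, given by its name, has taken for a name from the list of things; names that differ only in an ending like _2 or _b are one class to them, and where a whole thing is asked for, a point or a joint stands for the part that bears it (a point fixed in the world has none). Each returns a list of dicts, best first, with "confidence" (0 to 1); they miss things now and then, are a little off and sometimes report something else, mostly with a low value. They report only what shows in the picture. A call takes as long as a camera call.
- spot_in(query, camera): "box" ([left, top, right, bottom] in pixels, round what is visible of it).
- silhouettes(query, camera): "pixels" (400x640 bool, what is visible of it) and "box" ([left, top, right, bottom] in pixels, round what is visible of it).
- mark_of(query, camera): "xy" ([column, row] in pixels: a listed point, or the origin of a listed thing).
The state is a dict: "time": time; "joint_positions": joint angles; "dq": joint speeds; "tau": joint torques, N m; "tool_pos": TCP position; "tcp_rot": TCP orientation; "contact_force": force on the tool from outside, world axes, zero at the start; "moment": the same for the moment, N m; "grip_width": finger opening in mm.
Only numpy, scipy, OpenCV 4.12 (cv2) and the standard library are available. Lean on these libraries where they do the work, as an engineer would, in place of code of your own. Each camera call takes 0.05 s, during which the arm holds its last target. There are 200 camera calls.

### The job

Switch the pump off by throwing its black toggle fully away from you, then prove the spring balance: stand the larger brass check weight centred on the pan, let go until the pan has settled, and put it back on its cork pad. Then twist the filter cartridge in the pump anticlockwise to its stop, lift it out and leave it standing centred on the pan. Set things down on the pan gently, so that it never hits its lower stop, and do not disturb the other things on the counter.

Things in the scene. Friction and masses are not known exactly. Their poses are not given: they have to be found in the camera images.
- pump: aluminium pump housing, fixed, 110 (x) x 170 (y) x 70 mm high; origin at the centre of its underside, z up, -x face to the robot. Toggle on top at y = +52 mm. Bayonet well at y = -35 mm, floor 43 mm above the table, under a dark steel collar (62 mm outside, 38 mm bore, top 72 mm above the table) with two notches along the housing's +y and -y.
- toggle (a joint): black toggle lever on the pump, rad: near 0 = on, leaning to the housing's -x (towards the robot); 1.0 = off, leaning fully to its +x. It stays where it is left, little force moves it. It swings about an axis along the housing's y, 50 mm below the tip, 92 mm above the table, on a dark block 70 (x) x 50 (y) x 25 mm.
- toggle_tip (a point): centre of the 26 mm black ball at the tip of the toggle lever (moves with it), about 136 mm above the table at either end of its swing
- cartridge: steel filter cartridge in the well, 0.15 kg: body 34 mm diameter, 34 mm high; on top a grip bar 40 mm along its x, 12 mm wide, 34 to 58 mm above the origin (centre of its underside). Lugs along its x (to 25 mm, 14 to 20 mm high) lock under the collar. Bar starts about 30 deg anticlockwise of the housing's x; at 90 (stop at 95) the lugs meet the notches and it lifts out, 32 mm up.
- balance: grey spring balance, fixed, 130 x 130 mm, 42 mm high, with a round steel pan above; origin at the centre of its underside
- pan_top (a point): centre of the upper face of the round steel pan (80 mm diameter, 4 mm thick, with a 44 mm engraved ring), 66 mm above the table when empty; moves with the pan, which sinks up to 14 mm to its lower stop against a spring of about 300 N/m: the check weight sinks it about 6.5 mm, the cartridge about 5 mm
- weight: the larger brass check weight, 0.2 kg, a cylinder 34 mm diameter and 25 mm high with a knob 19 mm diameter on a short neck, 42 mm high in all; starts on the cork pad; origin at the centre of its underside
- pad: round cork pad, fixed, 64 mm diameter, 3 mm thick; origin at the centre of its underside
- small_weight: a smaller brass check weight of the same shape, 22 mm diameter, 25 mm high; leave alone; origin under its centre
- nipple0: brass hex nipple lying along its x, 22 mm across flats, about 44 mm long; leave alone
- nipple1: brass hex nipple lying along its x, 22 mm across flats, about 44 mm long; leave alone
- nipple2: brass hex nipple lying along its x, 22 mm across flats, about 44 mm long; leave alone
- drying_tube: frosted glass drying tube lying along its x, 165 mm long, 28 mm end fittings; leave alone
- tee: white nylon tee fitting, 56 x 42 x 24 mm; leave alone

How it is judged:
By the outcome, as a careful person would: the job done as asked, in the order asked, and still so for the second after the job is handed in, with the robot touching nothing.
It also fails if it takes over 72 s, if anything falls off the work surface, if the arm or the gripper's body presses on something with over 40 N, if the wrist force passes 120 N, or if a joint passes its speed limit or range.

## Working session

There is one attempt and no reset: what is moved stays moved. The work goes in short steps, Python scripts to look and compute and a tool call to move; the robot and the scene stay as the last step left them, time stands still between calls to the robot, and variables do not carry over. Pictures are saved under pics/ and viewed, about 8 in all and at most 12, crops included, and the job is handed in when it is done.

Besides the shell and the picture viewer there is one more tool, called by a JSON object that holds its "fn" and its "kwargs", one argument or row to a line. servo_tool: Moves the arm, as the interface text tells. Scaled input: -1 to 1 covers 20 cm each way for a shift and pi rad each way for a turn. Its arguments: {"type":"object","properties":{"slide":{"type":"array","items":{"type":"array","items":{"type":"number"}}},"rot":{"type":"array","items":{"type":"array","items":{"type":"number"}}},"claw":{"type":"array","items":{"type":"number"}}},"required":["slide","rot","claw"]}

```bash
mkdir -p pics; ls; cat > h.py <<'E'
import numpy as np, cv2
from plant import *
from scipy.spatial.transform import Rotation as R
def cam(n):
    c=capture(n); f=200/np.tan(np.radians(c["vertical_fov"])/2)
    c["K"]=np.array([[f,0,c["cx"]],[0,f,c["cy"]],[0,0,1.]]); 
    r=np.array(c["rotation"],float); c["R"]=r if r.shape==(3,3) else R.from_euler('xyz',r).as_matrix()
    c["p"]=np.array(c["position"],float); return c
def rays(c,px):
    u=cv2.undistortPoints(np.array(px,float).reshape(-1,1,2),c["K"],np.array(c["D"],float)).reshape(-1,2)
    return np.c_[u,np.ones(len(u))]
def at_z(c,px,z):
    d=rays(c,px)@c["R"].T; return c["p"]+d*((z-c["p"][2])/d[:,2])[:,None]
def cloud(c,mask):
    v,u=np.nonzero(mask&(c["depth"]>0)); d=rays(c,np.c_[u,v])
    return (d*c["depth"][v,u][:,None])@c["R"].T+c["p"]
def save(c,name,box=None,s=1):
    im=c["frame"][:,:,::-1]
    if box: im=im[box[1]:box[3],box[0]:box[2]]
    cv2.imwrite("pics/"+name,cv2.resize(im,None,fx=s,fy=s))
def rel(T,yaw=None):
    "shift (scaled) to TCP target T"
    o=get_obs(); M=R.from_euler('xyz',o["tcp_rot"]).as_matrix()
    return np.round(M.T@(np.array(T)-o["tool_pos"])/200,4)
E
cat > a.py <<'E'
from h import *
print(get_obs())
for n in ["scene","top"]:
    c=cam(n); print(n,c["p"],c["R"].round(3).tolist(),c["vertical_fov"],c["D"]); save(c,n+"0.png")
    for q in ["pump","toggle_tip","cartridge","balance","pan_top","weight","pad","small_weight","nipple0","drying_tube","tee"]:
        z=dict(toggle_tip=136,cartridge=43,pan_top=66,weight=3).get(q,0)
        for m in mark_of(q,n)[:3]:
            print(q,round(m["confidence"],2),np.round(m["xy"]),at_z(c,m["xy"],z)[0].round(1))
print(grip_depth)
E
python3 a.py
```

```text
pics
{'time': 0.0, 'joint_positions': array([ 9.73993549e-01,  3.42733679e-01,  1.52504044e+00,  1.98451963e-05,
        1.27538699e+00, -1.45972511e-01]), 'dq': array([-0.00152133,  0.00023369,  0.00047433, -0.00217745, -0.00111754,
        0.00145641]), 'tau': array([ 1.36158003e-03, -4.31250930e+01, -2.44225520e+01,  7.17967772e-02,
        5.59143873e-02, -1.60348536e-04]), 'tool_pos': array([228.47565667, 472.21753102, 226.03110374]), 'tcp_rot': array([-3.14004364e+00, -2.46913368e-04,  2.69075640e+00]), 'contact_force': array([-0.19340014, -0.3703461 ,  1.55105848]), 'moment': array([-0.02530826, -0.03805349,  0.04480744]), 'grip_width': 91.42749871180976}
scene [1106.31238478 -252.49669015  883.49729787] [[0.394, 0.72, -0.571], [0.919, -0.313, 0.24], [-0.005, -0.619, -0.785]] 45.76589196993517 [-0.00316292  0.          0.          0.          0.        ]
pump 0.95 [211. 270.] [ 555. -265.    0.]
toggle_tip 0.57 [228. 220.] [ 547.2 -203.4  136. ]
cartridge 0.73 [194. 265.] [ 557.  -293.8   43. ]
balance 0.67 [409. 196.] [546.7 220.2  -0. ]
pan_top 0.89 [412. 177.] [545.1 218.1 
[... 570 characters left out ...]
    ]
pump 0.59 [421. 194.] [ 572.1 -252.6    0. ]
toggle_tip 0.6 [412. 196.] [ 544.7 -200.2  136. ]
cartridge 0.57 [440. 198.] [ 553.9 -293.6   43. ]
balance 0.79 [250. 203.] [548.5 224.1   0. ]
pan_top 0.63 [356. 144.] [699.6 -66.6  66. ]
pan_top 0.61 [247. 195.] [559.8 220.8  66. ]
weight 0.51 [326. 218.] [505.   11.9   3. ]
pad 0.86 [322. 218.] [505.9  23.3   0. ]
small_weight 0.57 [318. 172.] [637.8  35.5   0. ]
nipple0 0.69 [323. 147.] [708.1  22.2   0. ]
nipple0 0.65 [309. 263.] [384.2  59.8   0. ]
nipple0 0.49 [358. 144.] [717.7 -77.1   0. ]
drying_tube 0.9 [408. 260.] [ 389.8 -209.9    0. ]
drying_tube 0.6 [320. 169.] [645.3  29.9   0. ]
tee 0.57 [240. 262.] [386.6 248.1   0. ]
18.8
```

View pics/scene0.png

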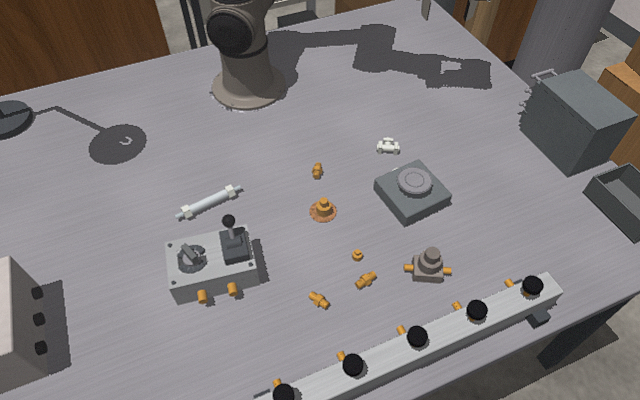

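View pics/top0.png

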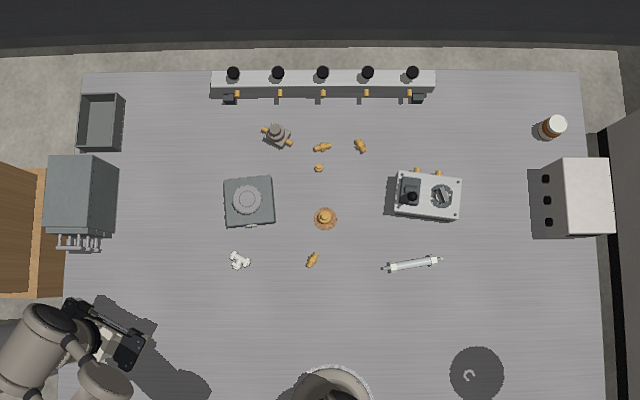

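```bash
cat > b.py <<'E'
from h import *
for n in ["top","scene"]:
    c=cam(n)
    H,W=c["depth"].shape; P=np.zeros((H,W,3))
    full=cloud(c,np.ones((H,W),bool)); 
    def circ(name,xy,r,z0,z1):
        s=full[(np.hypot(full[:,0]-xy[0],full[:,1]-xy[1])<r)&(full[:,2]>z0)&(full[:,2]<z1)]
        if len(s)>5:
            (x,y),rr=cv2.minEnclosingCircle(s[:,:2].astype(np.float32)); print(n,name,len(s),s.mean(0).round(1),"encl",round(x,1),round(y,1),round(rr,1), "z",s[:,2].min().round(),s[:,2].max().round())
    circ("tip",(546,-202),35,118,160)
    circ("pan",(550,220),60,58,74)
    circ("weightknob",(507,20),40,33,50)
    circ("weightbody",(507,20),40,20,32)
    circ("pad",(507,20),50,1.5,6)
    circ("bar",(555,-293),35,85,112)
    s=full[(np.abs(full[:,0]-555)<90)&(np.abs(full[:,1]+260)<120)&(full[:,2]>64)&(full[:,2]<78)]
    print(n,"pump rect",cv2.minAreaRect(s[:,:2].astype(np.float32)))
    s=full[(np.hypot(full[:,0]-555,full[:,1]+293)<35)&(full[:,2]>85)&(full[:,2]<112)]
    print(n,"bar rect",cv2.minAreaRect(s[:,:2].astype(np.float32)))
E
python3 b.py
```

```text
top tip 87 [ 544.3 -199.   143.3] encl 545.4 -200.0 12.7 z 130.0 152.0
top pan 699 [550.7 222.3  65.7] encl 551.1 222.3 40.2 z 59.0 73.0
top weightknob 44 [508.6  15.6  43.4] encl 511.4 14.7 13.3 z 33.0 49.0
top weightbody 74 [506.2  16.7  26.7] encl 508.3 16.0 17.0 z 21.0 31.0
top pad 276 [504.7  19.    3.1] encl 507.1 19.9 49.8 z 2.0 6.0
top bar 99 [ 556.5 -289.7   97.9] encl 556.6 -290.0 20.4 z 86.0 104.0
top pump rect ((561.9073486328125, -257.3995361328125), (170.4486083984375, 111.97661590576172), 82.2996597290039)
top bar rect ((556.8846435546875, -290.73724365234375), (39.75769805908203, 13.857479095458984), 20.085161209106445)
scene tip 159 [ 552.2 -205.3  138.9] encl 548.2 -205.5 13.0 z 118.0 148.0
scene pan 759 [553.5 218.6  64.5] encl 552.7 218.7 41.6 z 59.0 70.0
scene weightknob 64 [511.5  12.6  42.1] encl 510.1 13.5 9.9 z 33.0 47.0
scene weightbody 108 [514.9  11.5  25.8] encl 510.1 12.8 17.3 z 20.0 31.0
scene pad 156 [516.3  11.6   2.7] encl 508.2 19.1 49.3 z 2.0 6.0
scene bar 150 [ 561.7 -293.7   97. ] encl 558.3 -293.5 21.1 z 85.0 102.0
scene pump rect ((563.3058471679688, -259.5909729003906), (170.34429931640625, 114.13079833984375), 82.51593017578125)
scene bar rect ((558.4887084960938, -294.09722900390625), (42.1373176574707, 12.511819839477539), 18.02482795715332)
```

The scene view shows the toggle ball at (228,220), cartridge bar at (190,253), weight on its pad at (323,207) and pan at (415,180). The top view agrees, and the depth fits give consistent positions. Pump yaw is about -7.5°.

```bash
cat > plan.py <<'E'
import sys,json
from h import *
# args: waypoints x,y,z,yawdeg ; prints scaled slide/rot for successive calls
o=get_obs(); p=np.array(o["tool_pos"]); y=np.degrees(o["tcp_rot"][2]); print("now",p.round(1),round(y,1),o["contact_force"].round(1),round(o["grip_width"],1),round(o["time"],2))
for a in sys.argv[1:]:
    t=list(map(float,a.split(","))); T=np.array(t[:3]); c,s=np.cos(np.radians(y)),np.sin(np.radians(y)); d=T-p
    dy=(t[3]-y+180)%360-180
    sl=np.array([d@[c,s,0],d@[s,-c,0],-d[2]])/200
    print(a,"slide",sl.round(3).tolist(),"rot",[0,0,round(-dy/180,3)],"rows",round(max(np.linalg.norm(d)/62.5,abs(dy)/10.7),1),"BAD" if abs(sl).max()>1 else ""); p=T;y=t[3]
E
python3 plan.py 290,300,226,110 370,130,226,82.5 440,-50,226,82.5 490,-196,226,82.5 490,-196,126,82.5 535,-202,126,82.5 562,-206,126,82.5
```

```text
now [228.7 472.6 226.7] 154.2 [ 0.2 -0.1 -0.2] 92.0 1.3
290,300,226,110 slide [-0.652, -0.643, 0.004] rot [0, 0, np.float64(0.245)] rows 4.1 
370,130,226,82.5 slide [-0.936, 0.085, -0.0] rot [0, 0, 0.153] rows 3.0 
440,-50,226,82.5 slide [-0.847, 0.464, -0.0] rot [0, 0, -0.0] rows 3.1 
490,-196,226,82.5 slide [-0.691, 0.343, -0.0] rot [0, 0, -0.0] rows 2.5 
490,-196,126,82.5 slide [0.0, 0.0, 0.5] rot [0, 0, -0.0] rows 1.6 
535,-202,126,82.5 slide [-0.0, 0.227, -0.0] rot [0, 0, -0.0] rows 0.7 
562,-206,126,82.5 slide [-0.002, 0.136, -0.0] rot [0, 0, -0.0] rows 0.4
```

{"fn": "servo_tool", "kwargs": {
  "slide": [
    [-0.652,-0.643,0],
    [-0.652,-0.643,0],
    [-0.652,-0.643,0],
    [-0.652,-0.643,0],
    [-0.652,-0.643,0]
  ],
  "rot": [
    [0,0,0.245],
    [0,0,0.245],
    [0,0,0.245],
    [0,0,0.245],
    [0,0,0.245]
  ],
  "claw": [0,0,0,0,0]
}}

```text
time: 1.92
tool_pos: [290.5, 299.6, 227.0]
tcp_rot: [3.141, -0.0, 1.92]
contact_force: [0.2, -0.0, 0.1]
grip_width: 46.4
```

{"fn": "servo_tool", "kwargs": {
  "slide": [
    [-0.936,0.085,0],
    [-0.936,0.085,0],
    [-0.936,0.085,0],
    [-0.936,0.085,0],
    [-0.936,0.085,0]
  ],
  "rot": [
    [0,0,0.153],
    [0,0,0.153],
    [0,0,0.153],
    [0,0,0.153],
    [0,0,0.153]
  ],
  "claw": [0,0,0,0,0]
}}

```text
time: 2.55
tool_pos: [370.1, 130.7, 226.6]
tcp_rot: [-3.141, -0.0, 1.443]
contact_force: [0.3, -0.2, -0.5]
grip_width: 0.6
```

{"fn": "servo_tool", "kwargs": {
  "slide": [
    [-0.847,0.464,0],
    [-0.847,0.464,0],
    [-0.847,0.464,0],
    [-0.847,0.464,0],
    [-0.847,0.464,0]
  ],
  "rot": [
    [0,0,0],
    [0,0,0],
    [0,0,0],
    [0,0,0],
    [0,0,0]
  ],
  "claw": [0,0,0,0,0]
}}

```text
time: 3.18
tool_pos: [440.1, -48.2, 226.4]
tcp_rot: [-3.14, -0.001, 1.443]
contact_force: [-0.0, 0.1, 0.8]
grip_width: 0.4
```

{"fn": "servo_tool", "kwargs": {
  "slide": [
    [-0.69,0.343,0],
    [-0.69,0.343,0],
    [-0.69,0.343,0],
    [-0.69,0.343,0],
    [-0.69,0.343,0]
  ],
  "rot": [
    [0,0,0],
    [0,0,0],
    [0,0,0],
    [0,0,0],
    [0,0,0]
  ],
  "claw": [0,0,0,0,0]
}}

```text
time: 3.8
tool_pos: [490.3, -193.1, 226.7]
tcp_rot: [-3.141, -0.001, 1.444]
contact_force: [-0.1, 0.5, 0.3]
grip_width: 0.3
```

{"fn": "servo_tool", "kwargs": {
  "slide": [
    [-0.015,0,0.25],
    [-0.015,0,0.5],
    [-0.015,0,0.5]
  ],
  "rot": [
    [0,0,0],
    [0,0,0],
    [0,0,0]
  ],
  "claw": [0,0,0]
}}

```text
time: 4.18
tool_pos: [487.8, -195.5, 124.3]
tcp_rot: [-3.134, -0.003, 1.443]
contact_force: [-0.3, 0.8, 1.4]
grip_width: 0.4
```

{"fn": "servo_tool", "kwargs": {
  "slide": [
    [0,0.1,0],
    [0,0.15,0],
    [0,0.2,0],
    [0,0.25,0],
    [0,0.28,0]
  ],
  "rot": [
    [0,0,0],
    [0,0,0],
    [0,0,0],
    [0,0,0],
    [0,0,0]
  ],
  "claw": [0,0,0,0,0]
}}

```text
time: 4.8
tool_pos: [548.7, -206.5, 134.3]
tcp_rot: [3.13, 0.004, 1.442]
contact_force: [-1.4, -0.4, 2.1]
grip_width: 0.4
```

{"fn": "servo_tool", "kwargs": {
  "slide": [
    [0,0.02,0],
    [0,0.04,0],
    [0,0.06,0],
    [0,0.07,0],
    [0,0.07,0]
  ],
  "rot": [
    [0,0,0],
    [0,0,0],
    [0,0,0],
    [0,0,0],
    [0,0,0]
  ],
  "claw": [0,0,0,0,0]
}}

```text
time: 5.42
tool_pos: [559.4, -207.8, 126.3]
tcp_rot: [-3.141, -0.0, 1.44]
contact_force: [-0.2, 0.0, 0.0]
grip_width: 0.3
```

```bash
python3 - <<'E'
from h import *
print(get_obs()["tool_pos"],get_obs()["contact_force"])
c=cam("scene"); save(c,"tog1.png",(140,170,300,310),4)
E
```

```text
[ 559.42234866 -207.76557942  126.27338436] [-0.24225897  0.01022781  0.02624475]
```

View pics/tog1.png

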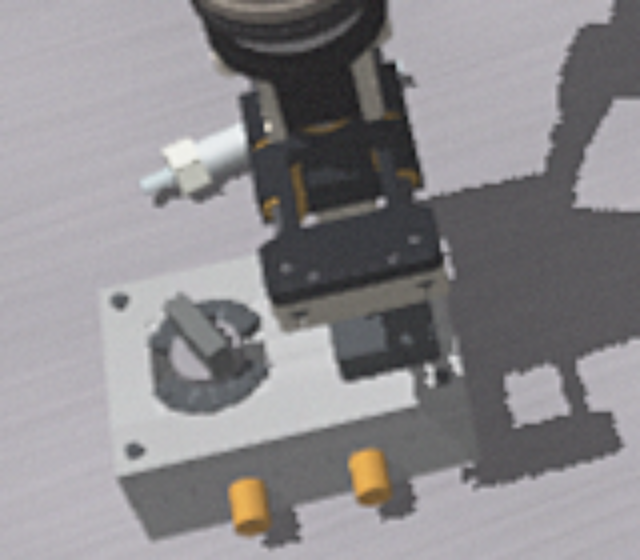

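The ball is hidden behind the gripper body, which covers roughly (260–450, 220–330) in the crop. I'll keep pushing until I feel the stop.

{"fn": "servo_tool", "kwargs": {
  "slide": [
    [0,0.015,0],
    [0,0.03,0],
    [0,0.04,0],
    [0,0.04,0]
  ],
  "rot": [
    [0,0,0],
    [0,0,0],
    [0,0,0],
    [0,0,0]
  ],
  "claw": [0,0,0,0]
}}

```text
time: 5.98
tool_pos: [563.7, -208.3, 126.2]
tcp_rot: [-3.133, -0.001, 1.441]
contact_force: [-14.9, 1.1, 6.1]
grip_width: 0.9
```

```bash
cat > t.py <<'E'
from h import *
o=get_obs(); print(o["tool_pos"].round(1),o["contact_force"].round(1))
for n in ["top","scene"]:
    c=cam(n)
    for m in mark_of("toggle_tip",n)[:2]: print(n,m["confidence"],m["xy"],at_z(c,m["xy"],136)[0].round(1))
E
python3 t.py
```

```text
[ 563.7 -208.3  126.2] [-14.9   1.1   6.1]
scene 0.39 [313.8, 304.5] [ 775.  -120.4  136. ]
```

{"fn": "servo_tool", "kwargs": {
  "slide": [
    [0,-0.15,0],
    [0,-0.25,0],
    [0,-0.25,-0.4],
    [0,-0.25,-0.5],
    [0,-0.25,-0.5]
  ],
  "rot": [
    [0,0,0],
    [0,0,0],
    [0,0,0],
    [0,0,0],
    [0,0,0]
  ],
  "claw": [0,0,0,0,0]
}}

```text
time: 6.8
tool_pos: [519.5, -203.3, 230.3]
tcp_rot: [3.134, 0.003, 1.44]
contact_force: [0.3, -0.4, 0.2]
grip_width: 0.4
```

```bash
python3 t.py; python3 plan.py 470,-50,200,90 470,10,180,90
```

```text
[ 519.5 -203.3  230.3] [ 0.3 -0.4  0.2]
scene 0.25 [322.2, 211.9] [600.9 -28.6 136. ]
scene 0.17 [193.1, 265.3] [ 618.  -290.8  136. ]
now [ 517.3 -202.1  225.3] 82.5 [-0.2  1.  -0.6] 0.3 7.0
470,-50,200,90 slide [0.723, -0.333, 0.126] rot [0, 0, np.float64(-0.041)] rows 2.6 
470,10,180,90 slide [0.3, -0.0, 0.1] rot [0, 0, -0.0] rows 1.0
```

{"fn": "servo_tool", "kwargs": {
  "slide": [
    [0.3,-0.14,0.05],
    [0.5,-0.2,0.1],
    [0.723,-0.333,0.126],
    [0.723,-0.333,0.126]
  ],
  "rot": [
    [0,0,-0.041],
    [0,0,-0.041],
    [0,0,-0.041],
    [0,0,-0.041]
  ],
  "claw": [70,70,70,70]
}}

```text
time: 7.5
tool_pos: [468.4, -47.5, 200.0]
tcp_rot: [-3.138, -0.002, 1.573]
contact_force: [0.7, -0.9, -0.7]
grip_width: 35.4
```

{"fn": "servo_tool", "kwargs": {
  "slide": [
    [0.3,0.1,0.1],
    [0.3,0.15,0.1],
    [0.3,0.15,0.1],
    [0.3,0.15,0.1]
  ],
  "rot": [
    [0,0,0],
    [0,0,0],
    [0,0,0],
    [0,0,0]
  ],
  "claw": [70,70,70,70]
}}

```text
time: 8.0
tool_pos: [500.5, 8.4, 181.4]
tcp_rot: [-3.141, 0.0, 1.568]
contact_force: [-0.2, 1.1, -0.2]
grip_width: 69.4
```

```bash
python3 t.py; python3 - <<'E'
from h import *
c=cam("wrist"); print(c["p"],c["R"].round(3).tolist(),get_obs()["tool_pos"]); save(c,"w1.png")
full=cloud(c,np.ones((400,640),bool))
def f(q,z):
    for m in mark_of(q,"wrist")[:2]: print(q,m["confidence"],np.round(m["xy"]),at_z(c,m["xy"],z)[0].round(1))
f("weight",3); f("pad",0); f("small_weight",0)
for a,b in [(20,31),(33,48),(1.5,6)]:
    s=full[(np.hypot(full[:,0]-509,full[:,1]-15)<36)&(full[:,2]>a)&(full[:,2]<b)]
    if len(s)>5: print(a,b,len(s),s.mean(0).round(1),cv2.minEnclosingCircle(s[:,:2].astype(np.float32)))
# pad via silhouette colour outline
for m in silhouettes("pad","wrist")[:1]:
    P=cloud(c,m["pixels"]); print("pad",m["confidence"],len(P),cv2.minEnclosingCircle(P[:,:2].astype(np.float32)))
E
```

```text
[500.5   8.4 181.4] [-0.2  1.1 -0.2]
top 0.57 [415.6, 178.0] [ 590.2 -211.9  136. ]
scene 0.51 [233.2, 240.2] [ 595.  -208.3  136. ]
[499.70131707  87.51382251 339.91848796] [[1.0, -0.003, -0.0], [-0.003, -0.956, -0.292], [0.001, 0.292, -0.956]] [500.47021824   8.95782887 181.78691664]
weight 0.93 [325. 171.] [508.9  16.4   3. ]
pad 0.72 [318. 176.] [501.6  10.3   0. ]
small_weight 0.77 [456. 159.] [648.3  28.    0. ]
20 31 582 [506.1  17.6  28. ] ((506.3047790527344, 14.464503288269043), 17.011123657226562)
33 48 329 [506.2  15.5  45.2] ((506.19866943359375, 14.581742286682129), 9.456851959228516)
1.5 6 1748 [503.4  16.4   3.3] ((508.95526123046875, 14.737363815307617), 35.8911018371582)
pad 0.68 1835 ((504.2447509765625, 12.988688468933105), 32.68391418457031)
```

View pics/w1.png

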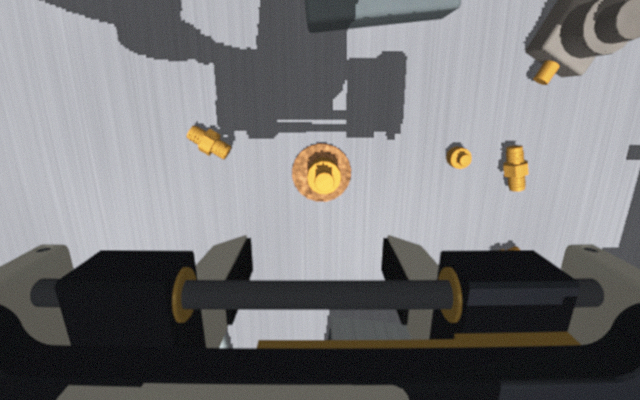

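Wrist view: the weight is at (325,172) on its pad (322,171), with the small weight (460,157) and nipples well clear. Both other cameras now put the toggle at about (592,-210), which is the off position. Next I grasp the weight body.

```bash
python3 plan.py 507,14.5,100,90 507,14.5,9,90 
```

```text
now [500.6   9.4 181.6] 89.9 [-0.7 -0.9 -0.1] 70.1 8.45
507,14.5,100,90 slide [0.025, 0.032, 0.408] rot [0, 0, np.float64(-0.001)] rows 1.3 
507,14.5,9,90 slide [0.0, 0.0, 0.455] rot [0, 0, -0.0] rows 1.5
```

{"fn": "servo_tool", "kwargs": {
  "slide": [
    [0.025,0.032,0.2],
    [0.025,0.032,0.4],
    [0.025,0.032,0.6],
    [0.025,0.032,0.75],
    [0.025,0.032,0.8]
  ],
  "rot": [
    [0,0,0],
    [0,0,0],
    [0,0,0],
    [0,0,0],
    [0,0,0]
  ],
  "claw": [70,70,70,70,70]
}}

```text
time: 9.07
tool_pos: [506.0, 14.7, 20.0]
tcp_rot: [-3.139, -0.0, 1.569]
contact_force: [-0.7, -0.7, 0.1]
grip_width: 70.3
```

{"fn": "servo_tool", "kwargs": {
  "slide": [
    [0,0,0.04],
    [0,0,0.063],
    [0,0,0.063],
    [0,0,0.063]
  ],
  "rot": [
    [0,0,0],
    [0,0,0],
    [0,0,0],
    [0,0,0]
  ],
  "claw": [70,60,50,45]
}}

```text
time: 9.57
tool_pos: [507.4, 14.6, 9.5]
tcp_rot: [3.14, 0.0, 1.569]
contact_force: [-0.3, 0.2, -0.3]
grip_width: 46.5
```

{"fn": "servo_tool", "kwargs": {
  "slide": [
    [0,0,0],
    [0,0,0],
    [0,0,0],
    [0,0,0],
    [0,0,0]
  ],
  "rot": [
    [0,0,0],
    [0,0,0],
    [0,0,0],
    [0,0,0],
    [0,0,0]
  ],
  "claw": [40,36,30,25,25]
}}

```text
time: 10.2
tool_pos: [507.1, 14.6, 9.1]
tcp_rot: [3.141, -0.0, 1.569]
contact_force: [-0.7, -1.3, 3.4]
grip_width: 33.2
```

```bash
python3 plan.py 507,14.5,59,90 552,120,140,90 552,220.5,140,90 552,220.5,80,90
```

```text
now [507.1  14.6   9.1] 89.9 [-0.7 -1.3  3.4] 33.2 10.2
507,14.5,59,90 slide [-0.001, -0.001, -0.25] rot [0, 0, np.float64(-0.0)] rows 0.8 
552,120,140,90 slide [0.528, 0.225, -0.405] rot [0, 0, -0.0] rows 2.2 
552,220.5,140,90 slide [0.502, -0.0, -0.0] rot [0, 0, -0.0] rows 1.6 
552,220.5,80,90 slide [0.0, 0.0, 0.3] rot [0, 0, -0.0] rows 1.0
```

{"fn": "servo_tool", "kwargs": {
  "slide": [
    [0,0,-0.1],
    [0,0,-0.25],
    [0.2,0.1,-0.5],
    [0.45,0.2,-0.72],
    [0.528,0.225,-0.72]
  ],
  "rot": [
    [0,0,0],
    [0,0,0],
    [0,0,0],
    [0,0,0],
    [0,0,0]
  ],
  "claw": [25,25,25,25,25]
}}

```text
time: 10.82
tool_pos: [554.0, 122.2, 155.8]
tcp_rot: [3.136, -0.001, 1.57]
contact_force: [0.7, -0.2, -2.2]
grip_width: 33.2
```

{"fn": "servo_tool", "kwargs": {
  "slide": [
    [0.15,0,0],
    [0.3,0,0],
    [0.42,0,0],
    [0.5,0,0],
    [0.5,0,0]
  ],
  "rot": [
    [0,0,0],
    [0,0,0],
    [0,0,0],
    [0,0,0],
    [0,0,0]
  ],
  "claw": [25,25,25,25,25]
}}

```text
time: 11.45
tool_pos: [552.0, 220.8, 152.5]
tcp_rot: [-3.141, 0.0, 1.571]
contact_force: [-0.3, -0.5, -2.2]
grip_width: 33.3
```

```bash
cat > pan.py <<'E'
from h import *
import sys
z0=float(sys.argv[1]) if len(sys.argv)>1 else 66
o=get_obs(); print(o["tool_pos"].round(1),o["contact_force"].round(1),o["grip_width"],o["time"])
for n in ["wrist","top","scene"]:
    c=cam(n)
    for m in mark_of("pan_top",n)[:1]: print(n,round(m["confidence"],2),np.round(m["xy"]),at_z(c,m["xy"],z0)[0].round(1))
    for m in silhouettes("pan_top",n)[:1]:
        P=cloud(c,m["pixels"]); Q=P[(abs(P[:,2]-z0)<7)&(np.hypot(P[:,0]-552,P[:,1]-220)<60)]
        if len(Q)>20: print("  sil",len(P),len(Q),"medz",np.median(Q[:,2]).round(1),cv2.minEnclosingCircle(Q[:,:2].astype(np.float32)))
    if n=="wrist": save(c,"pan%d.png"%int(o["time"]*100))
E
python3 pan.py; ls pics
```

```text
[552.  220.8 152.5] [-0.3 -0.5 -2.2] 33.274058938840575 11.45
wrist 0.68 [315. 206.] [549.5 219.2  66. ]
  sil 6178 6178 medz 66.4 ((549.6007690429688, 220.598388671875), 39.868770599365234)
top 0.64 [247. 195.] [558.7 221.3  66. ]
  sil 261 246 medz 65.4 ((554.69677734375, 208.75880432128906), 35.91374588012695)
scene 0.56 [416. 177.] [549.2 226.8  66. ]
  sil 775 757 medz 64.7 ((552.7713623046875, 220.31932067871094), 40.77803421020508)
pan1145.png
scene0.png
tog1.png
top0.png
w1.png
```

{"fn": "servo_tool", "kwargs": {
  "slide": [
    [0,-0.008,0.12],
    [0,-0.008,0.24],
    [0,-0.008,0.33],
    [0,-0.008,0.375],
    [0,-0.008,0.375]
  ],
  "rot": [
    [0,0,0],
    [0,0,0],
    [0,0,0],
    [0,0,0],
    [0,0,0]
  ],
  "claw": [25,25,25,25,25]
}}

```text
time: 12.52
tool_pos: [550.6, 220.0, 77.6]
tcp_rot: [-3.141, 0.0, 1.569]
contact_force: [-0.0, 0.1, -2.1]
grip_width: 33.7
```

{"fn": "servo_tool", "kwargs": {
  "slide": [
    [0,0,0.005],
    [0,0,0.012],
    [0,0,0.02],
    [0,0,0.028],
    [0,0,0.035]
  ],
  "rot": [
    [0,0,0],
    [0,0,0],
    [0,0,0],
    [0,0,0],
    [0,0,0]
  ],
  "claw": [25,25,25,25,25]
}}

```text
time: 13.15
tool_pos: [550.7, 220.2, 70.9]
tcp_rot: [3.141, -0.0, 1.569]
contact_force: [-0.7, 0.3, -0.9]
grip_width: 33.3
```

{"fn": "servo_tool", "kwargs": {
  "slide": [
    [0,0,0.005],
    [0,0,0.01],
    [0,0,0.015],
    [0,0,0.02],
    [0,0,0.02]
  ],
  "rot": [
    [0,0,0],
    [0,0,0],
    [0,0,0],
    [0,0,0],
    [0,0,0]
  ],
  "claw": [25,25,25,25,25]
}}

```text
time: 13.78
tool_pos: [550.7, 220.2, 66.9]
tcp_rot: [3.141, -0.0, 1.569]
contact_force: [-0.7, 0.0, -0.1]
grip_width: 33.1
```

```bash
python3 -c "
from h import *
o=get_obs();print(o['tool_pos'],o['contact_force'])
c=cam('wrist');save(c,'wp.png',(220,120,420,320),3)"
```

```text
[550.72064013 220.18504675  66.94901539] [-0.74871569  0.04117314 -0.10858991]
```

{"fn": "servo_tool", "kwargs": {
  "slide": [
    [0,0,0],
    [0,0,0],
    [0,0,0],
    [0,0,0],
    [0,0,0]
  ],
  "rot": [
    [0,0,0],
    [0,0,0],
    [0,0,0],
    [0,0,0],
    [0,0,0]
  ],
  "claw": [36,42,55,65,70]
}}

```text
time: 14.45
tool_pos: [550.7, 220.1, 66.9]
tcp_rot: [3.142, -0.0, 1.569]
contact_force: [-0.3, 0.6, 0.5]
grip_width: 66.8
```

{"fn": "servo_tool", "kwargs": {
  "slide": [
    [0,0,-0.1],
    [0,0,-0.25],
    [0,0,-0.35],
    [0,0,-0.4],
    [0,0,-0.4]
  ],
  "rot": [
    [0,0,0],
    [0,0,0],
    [0,0,0],
    [0,0,0],
    [0,0,0]
  ],
  "claw": [70,70,70,70,70]
}}

```text
time: 15.08
tool_pos: [550.9, 220.2, 147.2]
tcp_rot: [3.141, -0.0, 1.569]
contact_force: [-0.1, -0.1, -0.3]
grip_width: 69.8
```

{"fn": "servo_tool", "kwargs": {
  "slide": [
    [0,0,0],
    [0,0,0],
    [0,0,0],
    [0,0,0],
    [0,0,0]
  ],
  "rot": [
    [0,0,0],
    [0,0,0],
    [0,0,0],
    [0,0,0],
    [0,0,0]
  ],
  "claw": [70,70,70,70,70]
}}

```text
time: 15.7
tool_pos: [550.7, 220.1, 146.9]
tcp_rot: [-3.142, -0.0, 1.569]
contact_force: [0.2, 0.5, 0.0]
grip_width: 70.2
```

{"fn": "servo_tool", "kwargs": {
  "slide": [
    [0,0,0],
    [0,0,0],
    [0,0,0],
    [0,0,0],
    [0,0,0]
  ],
  "rot": [
    [0,0,0],
    [0,0,0],
    [0,0,0],
    [0,0,0],
    [0,0,0]
  ],
  "claw": [70,70,70,70,70]
}}

```text
time: 16.32
tool_pos: [550.7, 220.1, 146.9]
tcp_rot: [3.142, -0.0, 1.569]
contact_force: [0.3, -0.2, -0.5]
grip_width: 70.0
```

```bash
python3 pan.py 60; python3 - <<'E'
from h import *
for _ in range(2):
    c=cam("wrist"); P=cloud(c,np.ones((400,640),bool))
    for r,a,b in [(45,56,70),(25,78,90),(25,92,110)]:
        s=P[(np.hypot(P[:,0]-551,P[:,1]-220)<r)&(P[:,2]>a)&(P[:,2]<b)]
        print(a,len(s),s[:,2].mean().round(1),cv2.minEnclosingCircle(s[:,:2].astype(np.float32)))
save(c,"wpan.png")
E
```

```text
[550.7 220.1 146.9] [ 0.3 -0.2 -0.5] 70.0289793091668 16.325
  sil 5546 5526 medz 60.5 ((549.4495239257812, 220.3734588623047), 40.06993103027344)
top 0.61 [245. 195.] [561.7 227.5  60. ]
  sil 245 237 medz 59.8 ((553.9417724609375, 207.937744140625), 37.850547790527344)
scene 0.62 [411. 182.] [552.3 213.1  60. ]
  sil 517 506 medz 58.7 ((551.96044921875, 217.62548828125), 41.351932525634766)
56 5702 60.6 ((549.4443359375, 220.61717224121094), 39.91135787963867)
78 1018 85.1 ((549.68408203125, 220.3865966796875), 16.930248260498047)
92 655 102.1 ((549.4739990234375, 220.326904296875), 9.496957778930664)
56 5697 60.6 ((549.6128540039062, 220.3915557861328), 40.102535247802734)
78 1023 85.1 ((549.5532836914062, 220.41836547851562), 16.966093063354492)
92 655 102.0 ((549.6285400390625, 220.47776794433594), 9.353833198547363)
```

View pics/wpan.png

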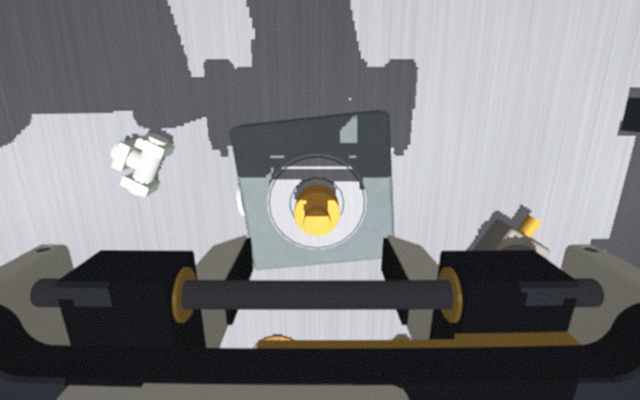

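The wrist view shows the weight at (318,205), centred on the pan. Depth fits put the two within 0.3 mm, and the pan is settled at 60.6 mm. Now I pick it back up.

{"fn": "servo_tool", "kwargs": {
  "slide": [
    [0,0,0.15],
    [0,0,0.28],
    [0,0,0.36],
    [0,0,0.4],
    [0,0,0.4]
  ],
  "rot": [
    [0,0,0],
    [0,0,0],
    [0,0,0],
    [0,0,0],
    [0,0,0]
  ],
  "claw": [70,70,70,60,50]
}}

```text
time: 17.5
tool_pos: [550.8, 220.2, 66.9]
tcp_rot: [-3.141, -0.0, 1.569]
contact_force: [1.1, -0.5, 0.1]
grip_width: 54.4
```

{"fn": "servo_tool", "kwargs": {
  "slide": [
    [0,0,0],
    [0,0,0],
    [0,0,0],
    [0,0,0],
    [0,0,0]
  ],
  "rot": [
    [0,0,0],
    [0,0,0],
    [0,0,0],
    [0,0,0],
    [0,0,0]
  ],
  "claw": [40,36,30,25,25]
}}

```text
time: 18.12
tool_pos: [551.0, 220.2, 67.1]
tcp_rot: [3.141, -0.0, 1.569]
contact_force: [0.3, 1.2, 0.6]
grip_width: 33.1
```

{"fn": "servo_tool", "kwargs": {
  "slide": [
    [0,0,-0.015],
    [0,0,-0.03],
    [0,0,-0.05],
    [0,0,-0.15],
    [0,0,-0.3]
  ],
  "rot": [
    [0,0,0],
    [0,0,0],
    [0,0,0],
    [0,0,0],
    [0,0,0]
  ],
  "claw": [25,25,25,25,25]
}}

```text
time: 18.75
tool_pos: [549.8, 219.9, 126.6]
tcp_rot: [-3.139, 0.001, 1.569]
contact_force: [0.1, 0.6, -1.7]
grip_width: 33.1
```

```bash
python3 plan.py 528,115,110,90 505,13.3,90,90 505,13.3,16,90 505,13.3,9.3,90
```

```text
now [549.8 219.9 126.6] 89.9 [ 0.1  0.6 -1.7] 33.1 18.75
528,115,110,90 slide [-0.525, -0.108, 0.083] rot [0, 0, np.float64(-0.001)] rows 1.7 
505,13.3,90,90 slide [-0.509, -0.115, 0.1] rot [0, 0, -0.0] rows 1.7 
505,13.3,16,90 slide [0.0, 0.0, 0.37] rot [0, 0, -0.0] rows 1.2 
505,13.3,9.3,90 slide [0.0, 0.0, 0.033] rot [0, 0, -0.0] rows 0.1
```

{"fn": "servo_tool", "kwargs": {
  "slide": [
    [-0.17,-0.036,0],
    [-0.35,-0.07,0],
    [-0.53,-0.108,0],
    [-0.53,-0.108,0.05],
    [-0.53,-0.108,0.083]
  ],
  "rot": [
    [0,0,0],
    [0,0,0],
    [0,0,0],
    [0,0,0],
    [0,0,0]
  ],
  "claw": [25,25,25,25,25]
}}

```text
time: 19.38
tool_pos: [528.8, 114.5, 109.8]
tcp_rot: [-3.141, -0.0, 1.569]
contact_force: [0.5, -0.4, -2.5]
grip_width: 33.1
```

{"fn": "servo_tool", "kwargs": {
  "slide": [
    [-0.2,-0.05,0],
    [-0.4,-0.09,0.05],
    [-0.509,-0.115,0.15],
    [-0.509,-0.115,0.25],
    [-0.509,-0.115,0.25]
  ],
  "rot": [
    [0,0,0],
    [0,0,0],
    [0,0,0],
    [0,0,0],
    [0,0,0]
  ],
  "claw": [25,25,25,25,25]
}}

```text
time: 20.0
tool_pos: [504.9, 13.2, 58.9]
tcp_rot: [-3.138, -0.001, 1.57]
contact_force: [-0.1, 0.3, -1.5]
grip_width: 33.1
```

```bash
python3 plan.py 505,13.3,18,90 505,13.3,9.4,90
```

```text
now [504.9  13.2  58.9] 89.9 [-0.1  0.3 -1.5] 33.1 20.0
505,13.3,18,90 slide [0.0, 0.0, 0.204] rot [0, 0, np.float64(-0.0)] rows 0.7 
505,13.3,9.4,90 slide [0.0, 0.0, 0.043] rot [0, 0, -0.0] rows 0.1
```

{"fn": "servo_tool", "kwargs": {
  "slide": [
    [0,0,0.08],
    [0,0,0.16],
    [0,0,0.2],
    [0,0,0.225],
    [0,0,0.24]
  ],
  "rot": [
    [0,0,0],
    [0,0,0],
    [0,0,0],
    [0,0,0],
    [0,0,0]
  ],
  "claw": [25,25,25,25,25]
}}

```text
time: 20.62
tool_pos: [506.2, 12.6, 12.5]
tcp_rot: [3.141, -0.0, 1.57]
contact_force: [-0.1, -0.1, -3.0]
grip_width: 33.3
```

{"fn": "servo_tool", "kwargs": {
  "slide": [
    [0,0,0.004],
    [0,0,0.008],
    [0,0,0.008],
    [0,0,0.008]
  ],
  "rot": [
    [0,0,0],
    [0,0,0],
    [0,0,0],
    [0,0,0]
  ],
  "claw": [25,25,25,25]
}}

```text
time: 21.12
tool_pos: [505.9, 12.4, 10.8]
tcp_rot: [3.141, -0.0, 1.569]
contact_force: [0.4, -0.2, -2.6]
grip_width: 33.3
```

{"fn": "servo_tool", "kwargs": {
  "slide": [
    [0,0,0.003],
    [0,0,0.006],
    [0,0,0.008],
    [0,0,0.008]
  ],
  "rot": [
    [0,0,0],
    [0,0,0],
    [0,0,0],
    [0,0,0]
  ],
  "claw": [25,25,25,25]
}}

```text
time: 21.62
tool_pos: [505.9, 12.4, 10.4]
tcp_rot: [3.141, 0.0, 1.569]
contact_force: [-4.7, -0.6, 11.1]
grip_width: 33.1
```

{"fn": "servo_tool", "kwargs": {
  "slide": [
    [0,0,0],
    [0,0,0],
    [0,0,0],
    [0,0,0],
    [0,0,0]
  ],
  "rot": [
    [0,0,0],
    [0,0,0],
    [0,0,0],
    [0,0,0],
    [0,0,0]
  ],
  "claw": [34,37,45,55,65]
}}

```text
time: 22.25
tool_pos: [505.8, 12.4, 9.0]
tcp_rot: [-3.142, -0.0, 1.569]
contact_force: [-0.3, 0.2, 0.1]
grip_width: 60.5
```

{"fn": "servo_tool", "kwargs": {
  "slide": [
    [0,0,-0.2],
    [0,0,-0.45],
    [0,0,-0.75],
    [0,0,-0.85],
    [0,0,-0.85]
  ],
  "rot": [
    [0,0,0],
    [0,0,0],
    [0,0,0],
    [0,0,0],
    [0,0,0]
  ],
  "claw": [65,65,65,65,65]
}}

```text
time: 22.88
tool_pos: [506.6, 12.3, 180.6]
tcp_rot: [3.138, 0.0, 1.569]
contact_force: [0.1, -0.4, -0.5]
grip_width: 64.8
```

```bash
python3 - <<'E'
from h import *
c=cam("wrist"); P=cloud(c,np.ones((400,640),bool))
for a,b in [(1.5,6),(20,31),(33,50)]:
    s=P[(np.hypot(P[:,0]-505,P[:,1]-14)<34)&(P[:,2]>a)&(P[:,2]<b)]
    print(a,len(s),s[:,2].mean().round(1),cv2.minEnclosingCircle(s[:,:2].astype(np.float32)))
for m in silhouettes("pad","wrist")[:1]:
    P=cloud(c,m["pixels"]); print("pad",m["confidence"],len(P),cv2.minEnclosingCircle(P[:,:2].astype(np.float32)))
E
python3 plan.py 530,-130,190,50 556.5,-292,190,19 556.5,-292,120,19
```

```text
1.5 1748 3.3 ((505.13250732421875, 14.037036895751953), 33.80060958862305)
20 576 28.0 ((504.7566833496094, 12.39352798461914), 16.88827896118164)
33 329 45.1 ((504.81292724609375, 12.4682035446167), 9.270010948181152)
now [505.1  12.5 178. ] 89.9 [ 0.7 -0.1  0. ] 64.9 22.98
530,-130,190,50 slide [-0.712, 0.125, -0.06] rot [0, 0, np.float64(0.222)] rows 3.7 
556.5,-292,190,19 slide [-0.535, 0.622, -0.0] rot [0, 0, 0.172] rows 2.9 
556.5,-292,120,19 slide [0.0, 0.0, 0.35] rot [0, 0, -0.0] rows 1.1
```

The weight is back on the pad, within about 1 mm of its centre. On to the cartridge.

{"fn": "servo_tool", "kwargs": {
  "slide": [
    [-0.2,0.03,-0.06],
    [-0.4,0.07,-0.06],
    [-0.6,0.1,-0.06],
    [-0.712,0.125,-0.06],
    [-0.712,0.125,-0.06]
  ],
  "rot": [
    [0,0,0.055],
    [0,0,0.11],
    [0,0,0.165],
    [0,0,0.222],
    [0,0,0.222]
  ],
  "claw": [50,50,50,50,50]
}}

```text
time: 23.6
tool_pos: [529.9, -131.2, 188.9]
tcp_rot: [-3.138, 0.001, 0.87]
contact_force: [-0.4, 0.0, -0.3]
grip_width: 50.5
```

{"fn": "servo_tool", "kwargs": {
  "slide": [
    [-0.2,0.24,0],
    [-0.4,0.47,0],
    [-0.535,0.622,0],
    [-0.535,0.622,0],
    [-0.535,0.622,0]
  ],
  "rot": [
    [0,0,0.055],
    [0,0,0.11],
    [0,0,0.172],
    [0,0,0.172],
    [0,0,0.172]
  ],
  "claw": [50,50,50,50,50]
}}

```text
time: 24.22
tool_pos: [556.6, -290.3, 189.9]
tcp_rot: [-3.139, 0.001, 0.335]
contact_force: [-0.2, 0.5, -0.4]
grip_width: 50.0
```

```bash
cat > cart.py <<'E'
from h import *
o=get_obs(); print(o["tool_pos"].round(1),np.degrees(o["tcp_rot"]).round(1),o["contact_force"].round(1),o["moment"].round(2),o["grip_width"])
c=cam("wrist"); save(c,"cart%d.png"%int(100*o["time"])); print("cart%d.png"%int(100*o["time"]))
P=cloud(c,np.ones((400,640),bool))
s=P[(np.hypot(P[:,0]-557,P[:,1]+292)<34)&(P[:,2]>94)&(P[:,2]<110)]
print("bar",len(s),s[:,2].mean(),cv2.minAreaRect(s[:,:2].astype(np.float32)))
s=P[(np.hypot(P[:,0]-557,P[:,1]+292)<36)&(P[:,2]>70.8)&(P[:,2]<76)]
print("collar",len(s),cv2.minEnclosingCircle(s[:,:2].astype(np.float32)))
s=P[(abs(P[:,0]-562)<90)&(abs(P[:,1]+259)<110)&(P[:,2]>66)&(P[:,2]<75)]
print("pump",cv2.minAreaRect(s[:,:2].astype(np.float32)))
s=P[(np.hypot(P[:,0]-592,P[:,1]+210)<30)&(P[:,2]>120)&(P[:,2]<160)]
if len(s)>5: print("tip",s.mean(0),cv2.minEnclosingCircle(s[:,:2].astype(np.float32)))
E
python3 cart.py; cp pics/cart*.png pics/cc.png
```

```text
[ 556.6 -290.3  189.9] [-1.798e+02  1.000e-01  1.920e+01] [-0.2  0.5 -0.4] [-0.07  0.1   0.03] 49.96435984266036
cart2422.png
bar 727 101.04392965638776 ((555.3243408203125, -293.3835754394531), (40.17273712158203, 11.473198890686035), 19.090660095214844)
collar 1896 ((557.0389404296875, -292.0101318359375), 35.950740814208984)
pump ((559.9561767578125, -258.5819091796875), (171.10047912597656, 110.94226837158203), 81.98562622070312)
tip [ 592.70704168 -212.30848112  144.57394418] ((591.2930908203125, -210.78640747070312), 12.931446075439453)
```

View pics/cc.png

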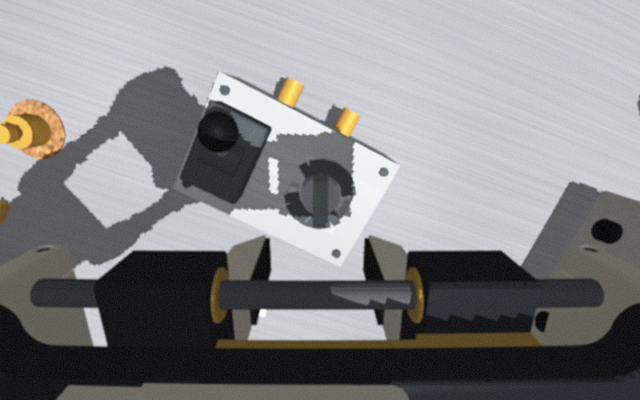

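The wrist view shows the toggle ball at (218,132), leaning away from the robot, so it is off. The grip bar is at (320,197), and its centre and angle match the depth fit.

```bash
python3 plan.py 555.6,-294,86,19
```

```text
now [ 556.8 -290.1  190.4] 19.2 [ 0.6 -0.8  0.6] 49.7 24.27
555.6,-294,86,19 slide [-0.012, 0.017, 0.522] rot [0, 0, np.float64(0.001)] rows 1.7
```

{"fn": "servo_tool", "kwargs": {
  "slide": [
    [-0.012,0.017,0.15],
    [-0.012,0.017,0.3],
    [-0.012,0.017,0.42],
    [-0.012,0.017,0.5],
    [-0.012,0.017,0.522]
  ],
  "rot": [
    [0,0,0],
    [0,0,0],
    [0,0,0],
    [0,0,0],
    [0,0,0]
  ],
  "claw": [50,50,50,50,45]
}}

```text
time: 24.9
tool_pos: [555.6, -294.8, 86.0]
tcp_rot: [-3.14, 0.001, 0.333]
contact_force: [0.2, -0.2, 0.6]
grip_width: 46.1
```

{"fn": "servo_tool", "kwargs": {
  "slide": [
    [0,0,0],
    [0,0,0],
    [0,0,0],
    [0,0,0],
    [0,0,0]
  ],
  "rot": [
    [0,0,0],
    [0,0,0],
    [0,0,0],
    [0,0,0],
    [0,0,0]
  ],
  "claw": [30,20,12,5,5]
}}

```text
time: 25.52
tool_pos: [555.8, -295.9, 86.9]
tcp_rot: [-3.142, -0.0, 0.331]
contact_force: [-0.1, 0.8, 0.8]
grip_width: 11.6
```

```bash
python3 -c "
from h import *
o=get_obs();print(o['tool_pos'],o['tcp_rot'],o['contact_force'],o['moment'],o['grip_width'],o['joint_positions'])"
```

```text
[ 555.77873012 -295.91815317   86.91594499] [-3.14152726e+00 -1.95599553e-04  3.31448399e-01] [-0.08689551  0.75814294  0.82793097] [ 0.09107928  0.26884726 -0.02442446] 11.551804857937887 [-6.10997938e-01  6.60403948e-01  1.39399767e+00  2.22161731e-04
  1.08712897e+00  6.28246678e-01]
```

{"fn": "servo_tool", "kwargs": {
  "slide": [
    [0.002,-0.008,0],
    [0.002,-0.008,0],
    [0.002,-0.008,0],
    [0.002,-0.008,0],
    [0.002,-0.008,0]
  ],
  "rot": [
    [0,0,-0.03],
    [0,0,-0.08],
    [0,0,-0.13],
    [0,0,-0.18],
    [0,0,-0.23]
  ],
  "claw": [5,5,5,5,5]
}}

```text
time: 26.15
tool_pos: [555.7, -294.8, 86.8]
tcp_rot: [3.141, 0.0, 1.059]
contact_force: [-0.4, -1.4, 0.1]
grip_width: 11.8
```

{"fn": "servo_tool", "kwargs": {
  "slide": [
    [0,0,0],
    [0,0,0],
    [0,0,0],
    [0,0,0],
    [0,0,0]
  ],
  "rot": [
    [0,0,-0.04],
    [0,0,-0.08],
    [0,0,-0.11],
    [0,0,-0.13],
    [0,0,-0.13]
  ],
  "claw": [5,5,5,5,5]
}}

```text
time: 26.78
tool_pos: [555.8, -294.7, 86.9]
tcp_rot: [3.141, 0.0, 1.462]
contact_force: [-0.6, 0.1, 0.9]
grip_width: 11.9
```

```bash
python3 -c "
from h import *
o=get_obs();print(o['tool_pos'],np.degrees(o['tcp_rot']),o['contact_force'],o['moment'],o['grip_width'])"
```

```text
[ 555.79349523 -294.6553624    86.88185604] [1.79964698e+02 2.65252554e-02 8.37527637e+01] [-0.61468724  0.11289994  0.88440538] [-0.22522603 -0.05763405 -0.02114073] 11.917853929057983
```

Free turning so far (83.8°). The stop should be near 87°.

{"fn": "servo_tool", "kwargs": {
  "slide": [
    [0,0,0],
    [0,0,0],
    [0,0,0]
  ],
  "rot": [
    [0,0,-0.01],
    [0,0,-0.02],
    [0,0,-0.02]
  ],
  "claw": [5,5,5]
}}

```text
time: 27.15
tool_pos: [556.4, -294.5, 86.9]
tcp_rot: [3.14, 0.0, 1.525]
contact_force: [4.1, -1.7, -1.6]
grip_width: 11.8
```

```bash
python3 -c "
from h import *
o=get_obs();print(o['tool_pos'],np.degrees(o['tcp_rot']),o['contact_force'],o['moment'],o['grip_width'])"
```

```text
[ 556.40583682 -294.46924242   86.91361703] [1.79898072e+02 2.43142024e-02 8.74021193e+01] [ 4.05164917 -1.65782556 -1.60494653] [-0.30149836 -0.77242288 -0.07816788] 11.816125978356139
```

{"fn": "servo_tool", "kwargs": {
  "slide": [
    [0,0,0],
    [0,0,0],
    [0,0,0]
  ],
  "rot": [
    [0,0,-0.01],
    [0,0,-0.012],
    [0,0,-0.012]
  ],
  "claw": [5,5,5]
}}

```text
time: 27.52
tool_pos: [556.2, -294.4, 86.9]
tcp_rot: [3.14, 0.0, 1.563]
contact_force: [5.0, -1.5, -0.5]
grip_width: 11.8
```

```bash
python3 -c "
from h import *
o=get_obs();print(o['tool_pos'],np.degrees(o['tcp_rot']),o['contact_force'],o['moment'],o['grip_width'])"
```

```text
[ 556.17591889 -294.41573971   86.91614757] [1.79920179e+02 6.71550953e-03 8.95268470e+01] [ 4.99073784 -1.47371885 -0.53300739] [-0.16005579 -1.02906759 -0.54212282] 11.795942844455823
```

At the stop: moment builds to -0.54 N·m. I back off to 90° to align the lugs, then lift slowly.

{"fn": "servo_tool", "kwargs": {
  "slide": [
    [0,0,0],
    [0,0,0],
    [0,0,0]
  ],
  "rot": [
    [0,0,0.02],
    [0,0,0.034],
    [0,0,0.034]
  ],
  "claw": [5,5,5]
}}

```text
time: 27.9
tool_pos: [555.2, -294.1, 86.8]
tcp_rot: [-3.14, -0.0, 1.457]
contact_force: [0.6, 0.7, 2.2]
grip_width: 11.8
```

{"fn": "servo_tool", "kwargs": {
  "slide": [
    [0,0,-0.01],
    [0,0,-0.02],
    [0,0,-0.03],
    [0,0,-0.04],
    [0,0,-0.04]
  ],
  "rot": [
    [0,0,0],
    [0,0,0],
    [0,0,0],
    [0,0,0],
    [0,0,0]
  ],
  "claw": [5,5,5,5,5]
}}

```text
time: 28.52
tool_pos: [555.6, -294.3, 94.9]
tcp_rot: [-3.142, 0.0, 1.456]
contact_force: [-0.2, 0.3, -0.5]
grip_width: 11.7
```

```bash
python3 -c "
from h import *
o=get_obs();print(o['tool_pos'],np.degrees(o['tcp_rot']),o['contact_force'],o['moment'],o['grip_width'])"
```

```text
[ 555.57933553 -294.33792896   94.85646823] [-1.79997729e+02  2.70853264e-04  8.34391467e+01] [-0.21389166  0.29131254 -0.49199171] [-0.07320117  0.04024234  0.02592061] 11.720558467412816
```

{"fn": "servo_tool", "kwargs": {
  "slide": [
    [0,0,-0.03],
    [0,0,-0.06],
    [0,0,-0.09],
    [0,0,-0.12],
    [0,0,-0.15]
  ],
  "rot": [
    [0,0,0],
    [0,0,0],
    [0,0,0],
    [0,0,0],
    [0,0,0]
  ],
  "claw": [5,5,5,5,5]
}}

```text
time: 29.15
tool_pos: [555.7, -294.3, 125.2]
tcp_rot: [3.141, -0.0, 1.456]
contact_force: [-0.7, -0.7, -1.7]
grip_width: 11.9
```

{"fn": "servo_tool", "kwargs": {
  "slide": [
    [0,0,-0.1],
    [0,0,-0.2],
    [0,0,-0.3],
    [0,0,-0.4],
    [0,0,-0.4]
  ],
  "rot": [
    [0,0,0],
    [0,0,0],
    [0,0,0],
    [0,0,0],
    [0,0,0]
  ],
  "claw": [5,5,5,5,5]
}}

```text
time: 29.78
tool_pos: [556.4, -294.8, 206.5]
tcp_rot: [3.138, 0.002, 1.456]
contact_force: [0.1, -0.0, -2.9]
grip_width: 11.8
```

```bash
python3 - <<'E'
from h import *
c=cam("scene"); save(c,"lift.png",(120,120,320,320),3); c=cam("wrist")
for m in silhouettes("cartridge","wrist")[:1]:
    P=cloud(c,m["pixels"]); print(m["confidence"],len(P),P.min(0).round(1),P.max(0).round(1)); save(c,"liftw.png")
E
python3 plan.py 520,-120,205,83 520,40,205,83 545,180,205,90 551,220.5,180,90 551,220.5,125,90
```

```text
0.92 2944 [ 520.6 -344.6   42. ] [ 577.3 -263.1  285.2]
now [ 555.2 -294.   203.7] 83.4 [-0.4  0.2 -2.6] 11.8 29.93
520,-120,205,83 slide [0.844, -0.274, -0.007] rot [0, 0, np.float64(0.002)] rows 2.8 
520,40,205,83 slide [0.794, -0.097, -0.0] rot [0, 0, -0.0] rows 2.6 
545,180,205,90 slide [0.71, 0.039, -0.0] rot [0, 0, -0.039] rows 2.3 
551,220.5,180,90 slide [0.202, 0.03, 0.125] rot [0, 0, -0.0] rows 0.8 
551,220.5,125,90 slide [0.0, 0.0, 0.275] rot [0, 0, -0.0] rows 0.9
```

View pics/lift.png

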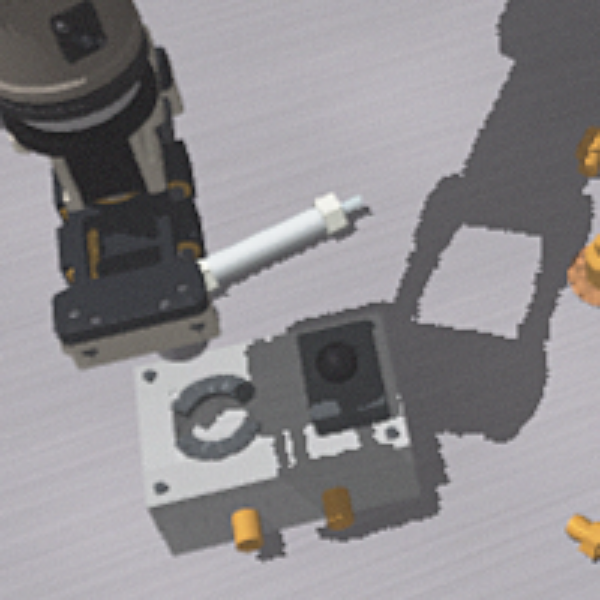

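The scene crop shows the well empty at (215,415), the toggle off, and the cartridge's underside at (185,350) beneath the gripper. Carry it to the pan.

{"fn": "servo_tool", "kwargs": {
  "slide": [
    [0.2,-0.07,0],
    [0.45,-0.15,0],
    [0.7,-0.23,0],
    [0.844,-0.274,0],
    [0.844,-0.274,0]
  ],
  "rot": [
    [0,0,0],
    [0,0,0],
    [0,0,0],
    [0,0,0],
    [0,0,0]
  ],
  "claw": [5,5,5,5,5]
}}

```text
time: 30.55
tool_pos: [519.7, -118.2, 204.1]
tcp_rot: [-3.14, -0.001, 1.459]
contact_force: [1.4, -1.1, -2.1]
grip_width: 11.9
```

{"fn": "servo_tool", "kwargs": {
  "slide": [
    [0.2,-0.02,0],
    [0.45,-0.05,0],
    [0.7,-0.08,0],
    [0.794,-0.097,0],
    [0.794,-0.097,0]
  ],
  "rot": [
    [0,0,0],
    [0,0,0],
    [0,0,0],
    [0,0,0],
    [0,0,0]
  ],
  "claw": [5,5,5,5,5]
}}

```text
time: 31.18
tool_pos: [519.5, 39.8, 204.2]
tcp_rot: [-3.141, 0.0, 1.458]
contact_force: [0.5, -0.5, -1.1]
grip_width: 11.8
```

{"fn": "servo_tool", "kwargs": {
  "slide": [
    [0.2,0.01,0],
    [0.4,0.02,0],
    [0.6,0.03,0],
    [0.71,0.039,0],
    [0.71,0.039,0]
  ],
  "rot": [
    [0,0,-0.01],
    [0,0,-0.02],
    [0,0,-0.03],
    [0,0,-0.039],
    [0,0,-0.039]
  ],
  "claw": [5,5,5,5,5]
}}

```text
time: 31.8
tool_pos: [543.8, 179.6, 204.2]
tcp_rot: [-3.141, 0.001, 1.58]
contact_force: [-0.0, 0.3, -1.8]
grip_width: 11.9
```

{"fn": "servo_tool", "kwargs": {
  "slide": [
    [0.1,0.015,0.03],
    [0.2,0.03,0.1],
    [0.2,0.03,0.125],
    [0.2,0.03,0.125],
    [0.2,0.03,0.125]
  ],
  "rot": [
    [0,0,0],
    [0,0,0],
    [0,0,0],
    [0,0,0],
    [0,0,0]
  ],
  "claw": [5,5,5,5,5]
}}

```text
time: 32.42
tool_pos: [549.2, 219.5, 179.9]
tcp_rot: [3.141, 0.0, 1.578]
contact_force: [0.1, 0.7, -1.2]
grip_width: 11.4
```

```bash
python3 - <<'E'
from h import *
o=get_obs(); print(o["tool_pos"])
c=cam("wrist"); P=cloud(c,np.ones((400,640),bool)); save(c,"bp.png")
for a,b in [(60,72),(120,146),(146,165)]:
    s=P[(np.hypot(P[:,0]-551,P[:,1]-220)<45)&(P[:,2]>a)&(P[:,2]<b)]
    if len(s)>9: print(a,len(s),s.min(0).round(1),s.max(0).round(1),cv2.minEnclosingCircle(s[:,:2].astype(np.float32)))
E
python3 plan.py 550.7,220.3,118,90
```

```text
[549.20064134 219.48587012 179.90874882]
60 4655 [509.9 189.1  62.9] [588.9 260.2  68.9] ((549.4887084960938, 220.65576171875), 39.78749084472656)
120 146 [531.4 224.6 135.5] [564.1 237.  146. ] ((547.7469482421875, 224.74057006835938), 16.356454849243164)
146 590 [531.3 223.7 146.2] [564.2 245.8 165. ] ((547.63232421875, 228.92117309570312), 17.178796768188477)
now [549.3 219.5 180.1] 90.4 [ 0.2  0.6 -0.5] 11.6 32.48
550.7,220.3,118,90 slide [0.004, 0.007, 0.311] rot [0, 0, np.float64(0.002)] rows 1.0
```

View pics/bp.png

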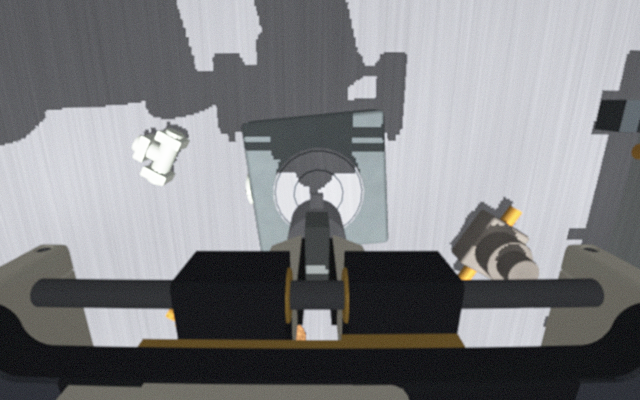

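The wrist view shows the cartridge upright between the jaws at (316,215), above the pan centred at about (318,193). A correction of about +1.8 mm in x is needed.

{"fn": "servo_tool", "kwargs": {
  "slide": [
    [0.003,0.009,0.1],
    [0.003,0.009,0.2],
    [0.003,0.009,0.28],
    [0.003,0.009,0.32],
    [0.003,0.009,0.32]
  ],
  "rot": [
    [0,0,0],
    [0,0,0],
    [0,0,0],
    [0,0,0],
    [0,0,0]
  ],
  "claw": [5,5,5,5,5]
}}

```text
time: 33.1
tool_pos: [550.8, 220.3, 115.5]
tcp_rot: [-3.141, 0.0, 1.579]
contact_force: [-0.1, 0.9, -1.5]
grip_width: 11.9
```

{"fn": "servo_tool", "kwargs": {
  "slide": [
    [0,0,0.005],
    [0,0,0.01],
    [0,0,0.018],
    [0,0,0.026],
    [0,0,0.034]
  ],
  "rot": [
    [0,0,0],
    [0,0,0],
    [0,0,0],
    [0,0,0],
    [0,0,0]
  ],
  "claw": [5,5,5,5,5]
}}

```text
time: 33.72
tool_pos: [550.9, 220.5, 108.9]
tcp_rot: [3.141, -0.0, 1.579]
contact_force: [0.7, 0.6, -0.5]
grip_width: 11.6
```

{"fn": "servo_tool", "kwargs": {
  "slide": [
    [0,0,0.004],
    [0,0,0.009],
    [0,0,0.014],
    [0,0,0.016],
    [0,0,0.016]
  ],
  "rot": [
    [0,0,0],
    [0,0,0],
    [0,0,0],
    [0,0,0],
    [0,0,0]
  ],
  "claw": [5,5,5,5,5]
}}

```text
time: 34.35
tool_pos: [550.9, 220.5, 105.8]
tcp_rot: [3.142, -0.0, 1.579]
contact_force: [1.0, 0.1, -0.2]
grip_width: 11.6
```

```bash
python3 - <<'E'
from h import *
o=get_obs(); print(o["tool_pos"],o["contact_force"])
c=cam("wrist"); P=cloud(c,np.ones((400,640),bool))
for a,b in [(56,68),(70,92)]:
    s=P[(np.hypot(P[:,0]-551,P[:,1]-220)<45)&(P[:,2]>a)&(P[:,2]<b)]
    if len(s)>9: print(a,len(s),np.median(s[:,2]).round(1),s.min(0).round(1),s.max(0).round(1),cv2.minEnclosingCircle(s[:,:2].astype(np.float32)))
print(get_obs()["contact_force"])
E
```

```text
[550.88232514 220.45289447 105.78305195] [ 0.97718134  0.13314872 -0.23372961]
56 5813 62.2 [509.7 200.9  58.5] [589.  260.5  68. ] ((549.4485473632812, 220.6678009033203), 39.97044372558594)
70 641 82.2 [533.  224.9  70. ] [565.9 246.8  92. ] ((549.3598022460938, 229.9174041748047), 17.0858097076416)
[-0.50687235 -1.08689057 -0.32571958]
```

{"fn": "servo_tool", "kwargs": {
  "slide": [
    [0,0,0.004],
    [0,0,0.004],
    [0,0,0.004],
    [0,0,0.004],
    [0,0,0.004]
  ],
  "rot": [
    [0,0,0],
    [0,0,0],
    [0,0,0],
    [0,0,0],
    [0,0,0]
  ],
  "claw": [5,13,20,35,50]
}}

```text
time: 35.02
tool_pos: [550.9, 220.4, 105.0]
tcp_rot: [3.141, -0.0, 1.579]
contact_force: [1.7, -0.2, -0.3]
grip_width: 35.3
```

{"fn": "servo_tool", "kwargs": {
  "slide": [
    [0,0,-0.1],
    [0,0,-0.25],
    [0,0,-0.4],
    [0,0,-0.5],
    [0,0,-0.5]
  ],
  "rot": [
    [0,0,0],
    [0,0,0],
    [0,0,0],
    [0,0,0],
    [0,0,0]
  ],
  "claw": [50,50,50,50,50]
}}

```text
time: 35.65
tool_pos: [551.7, 220.7, 206.5]
tcp_rot: [3.138, -0.001, 1.579]
contact_force: [-0.4, -0.1, -0.1]
grip_width: 49.9
```

{"fn": "servo_tool", "kwargs": {
  "slide": [
    [0,0,0],
    [0,0,0],
    [0,0,0],
    [0,0,0],
    [0,0,0]
  ],
  "rot": [
    [0,0,0],
    [0,0,0],
    [0,0,0],
    [0,0,0],
    [0,0,0]
  ],
  "claw": [50,50,50,50,50]
}}

```text
time: 36.28
tool_pos: [550.9, 220.4, 204.8]
tcp_rot: [-3.141, -0.0, 1.579]
contact_force: [0.6, -0.8, -1.0]
grip_width: 49.8
```

```bash
python3 - <<'E'
from h import *
o=get_obs(); print(o["tool_pos"],o["contact_force"],o["time"])
c=cam("wrist"); save(c,"fin.png"); P=cloud(c,np.ones((400,640),bool))
for r,a,b in [(45,54,68),(30,74,98),(30,108,125)]:
    s=P[(np.hypot(P[:,0]-551,P[:,1]-220)<r)&(P[:,2]>a)&(P[:,2]<b)]
    if len(s)>9: print(a,len(s),np.median(s[:,2]).round(1),cv2.minEnclosingCircle(s[:,:2].astype(np.float32)),cv2.minAreaRect(s[:,:2].astype(np.float32)))
c=cam("scene"); save(c,"fins.png")
for q in ["weight","small_weight","nipple0","drying_tube","tee"]:
    for m in mark_of(q,"scene")[:3]: print(q,round(m["confidence"],2),np.round(m["xy"]),at_z(c,m["xy"],0)[0].round(1))
E
python3 t.py
```

```text
[550.856927   220.42629145 204.77425218] [ 0.55742193 -0.78184865 -0.99978222] 36.275
54 3557 61.9 ((549.3287353515625, 220.41061401367188), 39.964229583740234) ((549.5166015625, 221.05630493164062), (78.58055877685547, 77.63612365722656), 0.8491806387901306)
74 816 95.6 ((549.321533203125, 225.6693878173828), 20.907772064208984) ((549.2838134765625, 226.13343811035156), (32.85466003417969, 40.28727340698242), 0.5233476161956787)
108 767 119.7 ((549.1290283203125, 221.17782592773438), 20.71471405029297) ((549.3370361328125, 221.21176147460938), (11.316620826721191, 40.4857177734375), 0.5308184623718262)
weight 0.57 [320. 212.] [506.6   6.6   0. ]
weight 0.45 [234. 241.] [ 504.3 -198.7   -0. ]
small_weight 0.55 [359. 257.] [652.5  36.5   0. ]
nipple0 0.78 [366. 278.] [703.8  27.1   0. ]
nipple0 0.66 [316. 302.] [711.6 -89.9   0. ]
nipple0 0.59 [319. 172.] [392.2  55.1  -0. ]
drying_tube 0.64 [207. 204.] [ 379.6 -228.    -0. ]
tee 0.84 [388. 154.] [406.1 240.    0. ]
[550.9 220.4 205. ] [ 1.3 -0.5  0.1]
top 0.67 [414.5, 177.9] [ 590.4 -209.2  136. ]
scene 0.65 [412.2, 179.7] [599.1 175.2 136. ]
scene 0.6 [231.4, 240.1] [ 593.4 -211.3  136. ]
```

View pics/fin.png

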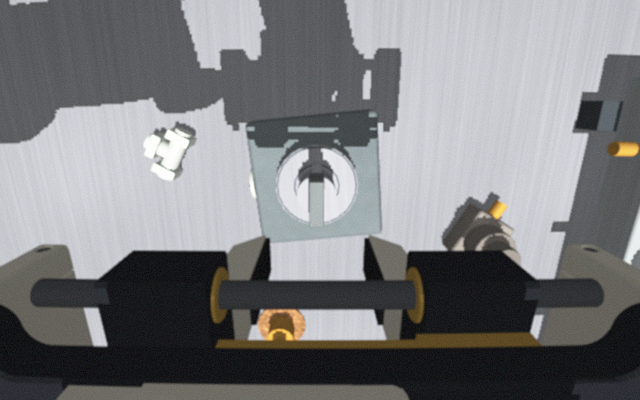

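View pics/fins.png

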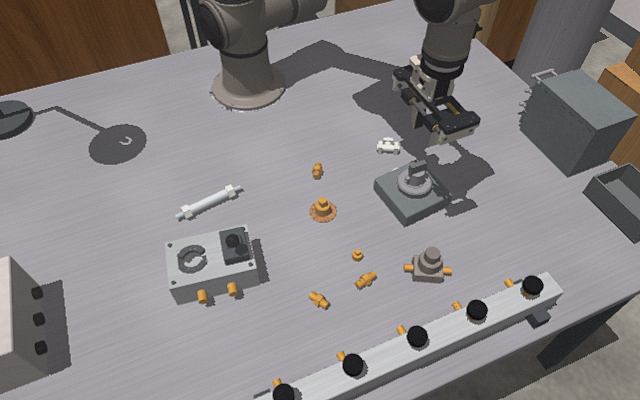

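The final views show the cartridge upright and centred on the pan at (317,187) in the wrist view. In the scene view the weight is on its pad at (323,208), the toggle is off at (235,240), and the other things are unmoved. Handing in.

```bash
python3 -c "
from plant import *
print(close_job())"
```

```text
the job is handed in; nothing more can be done
None
```

The whole job was done in the order asked and handed in at about 36 s, with the gripper clear of everything.

- **Toggle:** I pushed it to its stop, feeling about 15 N there. The ball then measured about (592, -210), the expected off position, and it still read as off at the end.
- **Check weight:** It stood within 0.5 mm of the pan centre, let go, until the pan settled about 6 mm down. It is back on its cork pad, about 1 mm from the centre.
- **Cartridge:** I turned it anticlockwise until the twisting moment rose at the stop, backed off to about 90°, lifted it out freely and lowered it slowly onto the pan. It stands upright within about 1 mm of centre.
- **Pan:** It was at 60.6 mm under the weight and 61.9 mm under the cartridge, well above its lower stop at 52 mm.
- **Other things:** They look unmoved in the final picture.

- **Detections that disagreed:** In the final scene picture the detector also gave a false toggle tip on the balance and a low-confidence second "weight" at the toggle ball. The pictures and depth fits contradicted both.
- **Weight set-down on the pad:** It pressed briefly with about 11 N, well under the limit.

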